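# Find the slack clip on the sample rail and re-hang its board

### The arm

A 6-joint arm with a two-finger parallel gripper is mounted at the origin on the work surface. World frame = base frame: x ahead of the robot, y to its left, z up, the work surface at z = 0. Lengths are in m, angles in degrees, forces in N, time in s.
With the tool pointing down it reaches from about 0.375 to 0.9 m from the base axis. Payload 3.1 kg.
Tool frame: the origin (TCP) lies at the centre of the arm's flange, where the gripper is bolted on; the fingertips stand 182 mm ahead of it and the grasp point (between the pads) lies 164 mm ahead of it; x points along the fingers, z is the direction in which the jaws open and shut, and the axes are right-handed (so a half turn about x gives the same grasp; the last joint's range is limited). The gripper opens to 87 mm and grips with 3 to 60 N. Pads are 19 mm wide; open, the fingers measure 117 mm over their backs; the gripper's body (75 mm by 190 mm) begins 51 mm behind the grasp point.
Start: joints at [-78.81, 30.224, 82.088, -0, 67.689, -10.227], TCP at [0.228, -0.582, 0.405] pointing down, gripper open.
Joint ranges: [-176.69, 176.69], [-43.24, 126.21], [12.49, 139.97], [-82, 262], [0, 151.66], [-163.58, 163.58]. Speed limits (degrees/s): [159.86, 159.86, 180, 180, 180, 180].

### API

Orientations are given as a 3x3 rotation matrix whose columns are the frame's x, y, z axes.
In Python, from rig import bot gives the robot as it stands.
- The arm moves only by the shell command python3 -m crank 'ROWS' [OPENING]. ROWS is JSON, a list of rows, each an object with "offset": the shift along the tool's x, y, z in m, a list of three; "spin": the turn about the tool's x in rad. A call has 1 to 12 rows; each row shifts and turns the commanded pose from where the row before left it, along the tool's axes as they then stand; what a row does not reach is not made up. A row lasts 1/10 s, in which the tool goes at most 50 mm and 8.59 degrees, less where a joint would pass 70% of its speed; a pose out of reach is approached as far as the arm can. A call is refused whole if a number of a shift passes 0.05 or a number of a turn 0.15, either way. A call with a gripper value outside its range is refused whole. OPENING is the finger opening in m, from 0 to 0.087, set as the call begins (- or left out, the last holds). The fingers move at their own pace and stop on an object; the grip force is fixed at half the most. Time passes only in rows, so rows that do not move let the fingers close. It gives the time, the measured TCP pose, the force and the opening at its end, in the units of the state.
- bot.read_state(): the state, without advancing time (a new reading comes with each control period).
- bot.capture(name): name is "side" or "top" or "wrist"; returns a dict with "pixels" (384x512x3 uint8, blue, green, red), "depth" (384x512 float32, m along the optical axis (not along the pixel's ray), 0 where there is no reading), "K" (3x3 intrinsics, pixels), "k1" (the pictures are not rectified: a ray, as slopes to the right and down, at radius r is drawn at 1 + k1 r^2 times it, then the intrinsics apply), "world_to_cam" (4x4, takes a point from world to camera coordinates). Camera axes: x right, y up, looking along -z (the intrinsics and any distortion apply to the point x, -y, -z); pixel columns grow to the right and rows downward; lengths in m; the calibration is good to about 2 mm. A picture is of the moment at which its call begins.
- bot.hand_in(): hands the job in, once; it reports no verdict.
Trained networks look in a picture, given as the dict that the camera call returned (one of the last four; its "shot" number tells which), for a name from the list of things; names that differ only in an ending like _2 or _b are one class to them, and where a whole thing is asked for, a point or a joint stands for the part that bears it (a point fixed in the world has none). Each returns a list of dicts, best first, with "p" (0 to 1); they miss things now and then, are a little off and sometimes report something else, mostly with a low value. They report only what shows in the picture. A call takes as long as a camera call.
- bot.regions_of(label, picture): "region" (384x512 bool, what is visible of it) and "extent" ([centre column, centre row, width, height] in pixels, round what is visible of it).
The state is a dict: "time_s": time; "joint_positions": joint angles; "qvel": joint speeds; "tau": joint torques, N m; "position": TCP position; "tcp_rot": TCP orientation; "force": force on the tool from outside, world axes, zero at the start; "moment": the same for the moment, N m; "opening": opening from 0.0 (shut) to 1.0 (fully open).
Only numpy, scipy, OpenCV 4.12 (cv2) and the standard library are available. Lean on these libraries where they do the work, as an engineer would, in place of code of your own. Each camera call takes 0.05 s, during which the arm holds its last target.

### The job

One of the three spring clips on the wooden rail has gone slack: pull each sample board gently straight up until you have found the one whose clip lets it slide at a pull of less than 8 N, and do not draw a board out of a sound clip. Move the board from the slack clip to the empty spare clip beside the rail, push it in gently until it stands fully home and upright, and let go. The slack clip stays empty, the other two boards stay home in their clips, and the other things on the bench are left where they are.

Things in the scene. Friction and masses are not known exactly. Their poses are not given: they have to be found in the camera images.
- board_1_grip (a point): Centre of the grip batten of the sample board that starts at the left (+y) end of the rail; the three are alike. Plywood 5 mm thick, 50 wide, 90 tall, 30-55 g; batten across its top 12 mm thick, 46 wide, 22 tall, centred on the board. The point is 85 mm above the board's lower edge, 11 below its top. x: level, through the thickness; y: along width and rail; z: up. Same either way round.
- board_2_grip (a point): Centre of the grip batten of the sample board that starts at the middle of the rail; the three are alike. Plywood 5 mm thick, 50 wide, 90 tall, 30-55 g; batten across its top 12 mm thick, 46 wide, 22 tall, centred on the board. The point is 85 mm above the board's lower edge, 11 below its top. x: level, through the thickness; y: along width and rail; z: up. Same either way round.
- board_3_grip (a point): Centre of the grip batten of the sample board that starts at the right (-y) end of the rail; the three are alike. Plywood 5 mm thick, 50 wide, 90 tall, 30-55 g; batten across its top 12 mm thick, 46 wide, 22 tall, centred on the board. The point is 85 mm above the board's lower edge, 11 below its top. x: level, through the thickness; y: along width and rail; z: up. Same either way round.
- rail: Fixed wooden rail, 280 mm along y, 75 mm along x, 18 mm thick; origin: middle of its underside. Three like spring clips stand on it at y = -80, 0, +80 mm, floors 30 mm above the bench. Upward pull at which a board slides: 2 to 4 N in the slack clip, 13 to 18 N in a sound one; below that it stays put. Drawn up by 11 mm it leaves the jaws. A sideways or downward load on the board adds to it.
- spare_clip: Empty clip, like the others, fixed on its own 75 x 75 mm block. Origin: middle of its floor, 30 mm above the bench, where the middle of a board's lower edge stands when home. x: through the board, sprung jaw at -x, fixed jaw at +x; y: along the 36 mm wide jaws. The jaws grip 4 to 12 mm above the floor; their flared mouth, 12 mm wide, begins 34 mm above it. Wedging them open takes a push of 10 to 20 N; keep below 30.
- spare_jaw (a joint): Opening of the spare clip's sprung jaw, m: 0 shut (empty, gap 1.5 mm), 0.0035 with a board between the jaws.
- jaw_1 (a joint): Opening of the sprung jaw of one of the three clips on the rail, m: 0 shut (empty), 0.0035 with a board. The number does not tell its place: the clips change places from run to run.
- jaw_2 (a joint): Opening of the sprung jaw of one of the three clips on the rail, m: 0 shut (empty), 0.0035 with a board. The number does not tell its place: the clips change places from run to run.
- jaw_3 (a joint): Opening of the sprung jaw of one of the three clips on the rail, m: 0 shut (empty), 0.0035 with a board. The number does not tell its place: the clips change places from run to run.
- ink_jar_mid (a point): Glass jar of ink with a white lid, 64 mm across, 75 mm tall, loose; leave it. Point at half height.
- ink_tub_mid (a point): Round reddish ink tub, 72 mm across, 70 mm tall, loose; leave it. Point at half height.
- tape_roll_mid (a point): Cardboard-brown roll of tape lying flat, 80 mm across, 24 mm tall, loose; leave it. Point at its centre.
- ink_spatula_mid (a point): Ink spatula lying on the bench, loose, along its x axis; leave it. Point near its middle, 10 mm up.
- squeegee_mid (a point): Small squeegee lying flat, 160 mm long (y), about 60 mm wide, 22 mm tall, loose; leave it. Point near its centre.

How it is judged:
By the outcome, as a careful person would: the job done as asked, in the order asked, and still so for the second after the job is handed in, with the robot touching nothing.
It also fails if it takes over 72 s, if anything falls off the work surface, if the arm or the gripper's body presses on something with over 40 N, if the wrist force passes 120 N, or if a joint passes its speed limit or range.

## Working session

There is one attempt and no reset: what is moved stays moved. The work goes in short steps, Python scripts to look and compute and a shell command to move; the robot and the scene stay as the last step left them, time stands still between calls to the robot, and variables do not carry over. Pictures are saved under pics/ and viewed, and the job is handed in when it is done.

```bash
ls; mkdir -p pics
python3 - <<'E'
from rig import bot
import cv2,json
s=bot.read_state()
for k in s: print(k,s[k])
for n in("side","top","wrist"):
    c=bot.capture(n); cv2.imwrite(f"pics/{n}0.png",c["pixels"]); print(n,c["K"],c["k1"],c["world_to_cam"])
E
```

```text
pics
time_s 0.0
joint_positions [-7.88091201e+01  3.02801621e+01  8.21556709e+01  1.10259990e-03
  6.76894499e+01 -1.02274175e+01]
qvel [-0.02889756  0.09781166  0.10920816 -0.02631408  0.0443252  -0.03517888]
tau [-3.57984318e-04 -4.40045500e+01 -1.76592225e+01  6.30501215e-02
  5.81917330e-02 -1.73940371e-04]
position [ 0.22819576 -0.58149069  0.40376235]
tcp_rot [[-4.06906106e-04  9.30942003e-01  3.65166842e-01]
 [ 2.14847725e-03  3.65166843e-01 -9.30939612e-01]
 [-9.99997609e-01  4.05747639e-04 -2.14869633e-03]]
force [-0.73448498 -0.98281366  0.03096689]
moment [ 0.00835854 -0.02421256 -0.02200972]
opening 0.9992036542262127
side [[452.70385217   0.         248.81286486]
 [  0.         452.70385217 189.74516197]
 [  0.           0.           1.        ]] -0.12624398810835666 [[ 0.97108161 -0.23807422 -0.01792111 -0.48008419]
 [ 0.16768491  0.62668459  0.76101787 -0.17660011]
 [-0.16994785 -0.74201556  0.64848334 -1.04626258]
 [ 0.          0.          0.          1.        ]]
top [[396.50956603   0.         259.46496767]
 [  0.         396.50956603 191.66393294]
 [  0.           0.           1.        ]] 0.028008463327111075 [[ 0.00236066 -0.99987129  0.01586915  0.02251514]
 [ 0.99872268  0.0031583   0.0504285  -0.52301909]
 [-0.05047213  0.01572984  0.99860159 -1.09257697]
 [ 0.          0.          0.          1.        ]]
wrist [[265.93306727   0.         260.49128617]
 [  0.         265.93306727 188.09792457]
 [  0.           0.           1.        ]] 0.01990153129445456 [[ 0.36530831 -0.93088421 -0.00210536 -0.62470244]
 [ 0.89219188  0.35076772 -0.28452707  0.0349409 ]
 [ 0.26560025  0.10206172  0.95866569 -0.39115724]
 [ 0.          0.          0.          1.        ]]
```

View pics/side0.png

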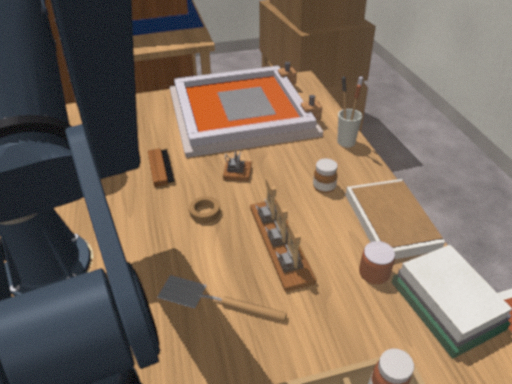

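View pics/top0.png

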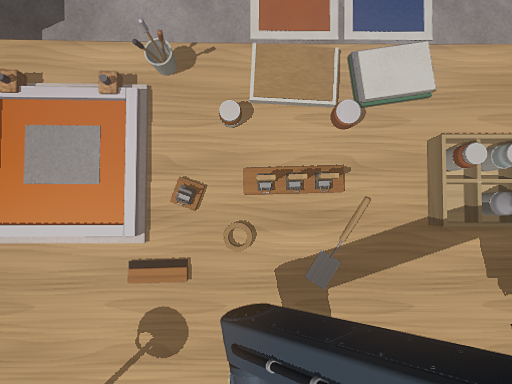

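View pics/wrist0.png

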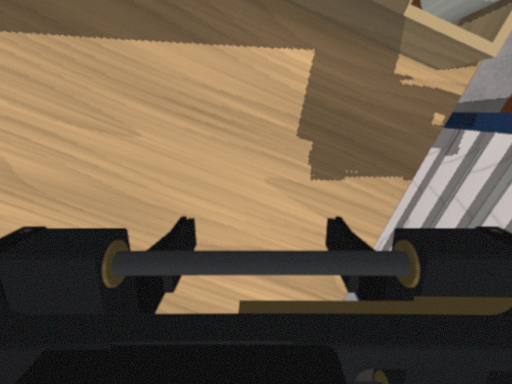

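The side view shows the rail at (282,245) with three boards standing, and the empty spare clip at (237,168). The top view shows the rail at (294,180) and the spare clip, rotated, at (187,193). Next I'll measure.

```bash
cat > h.py <<'E'
import numpy as np, cv2
def unproj(c,uv,d):
    K=c["K"];k1=c["k1"]
    D=np.array([k1,0,0,0,0.])
    uv=np.asarray(uv,float).reshape(-1,1,2)
    n=cv2.undistortPoints(uv,K,D).reshape(-1,2)
    d=np.asarray(d).reshape(-1)
    P=np.c_[n[:,0]*d,-n[:,1]*d,-d]
    M=np.linalg.inv(c["world_to_cam"])
    return P@M[:3,:3].T+M[:3,3]
def cloud(c,reg):
    v,u=np.nonzero(reg&(c["depth"]>0))
    return unproj(c,np.c_[u,v],c["depth"][v,u])
def proj(c,P):
    M=c["world_to_cam"];p=np.asarray(P)@M[:3,:3].T+M[:3,3]
    return cv2.projectPoints((p*[1,-1,-1]).reshape(-1,1,3),np.zeros(3),np.zeros(3),c["K"],np.array([c["k1"],0,0,0,0.]))[0].reshape(-1,2)
E
python3 - <<'E'
from rig import bot
from h import *
np.set_printoptions(precision=4,suppress=True)
for n in("top","side"):
    c=bot.capture(n)
    for l in("board_1_grip","rail","spare_clip","squeegee_mid","tape_roll_mid","ink_jar_mid","ink_tub_mid","ink_spatula_mid"):
        for r in bot.regions_of(l,c)[:4]:
            if r["p"]<.2: continue
            P=cloud(c,r["region"])
            print(n,l,round(r["p"],2),np.round(r["extent"],0),len(P),P.mean(0),P.min(0),P.max(0))
            if l=="rail":
                T=P[(P[:,2]<.03)&(P[:,2]>.01)]; print(cv2.minAreaRect((T[:,:2]*1000).astype(np.float32)))
            if l=="spare_clip":
                T=P[(P[:,2]<.025)&(P[:,2]>.01)]; 
                if len(T): print(cv2.minAreaRect((T[:,:2]*1000).astype(np.float32)), np.median(T[:,2]))
            if l.startswith("board"):
                T=P[P[:,2]>.105]; print('   upper',len(T), T.mean(0) if len(T) else 0, cv2.minAreaRect((T[:,:2]*1000).astype(np.float32)) if len(T) else 0)
    x=c["pixels"]
    if n=="top": cv2.imwrite("pics/topz.png",cv2.resize(x[140:220,160:360],None,fx=4,fy=4,interpolation=cv2.INTER_CUBIC))
    else: cv2.imwrite("pics/sidez.png",cv2.resize(x[140:300,200:340],None,fx=3.6,fy=3.6,interpolation=cv2.INTER_CUBIC))
E
```

```text
top rail 0.65 [294. 181. 104.  29.] 1750 [ 0.5582 -0.0646  0.0187] [ 0.5161 -0.2093  0.0009] [0.5981 0.0701 0.1252]
((557.44140625, -69.80998229980469), (75.42268371582031, 279.2392578125), 1.8484820127487183)
top spare_clip 0.56 [189. 193.  32.  38.] 749 [0.5172 0.2232 0.0265] [ 0.4715  0.1803 -0.0037] [0.5626 0.2707 0.0687]
((518.2453002929688, 225.03558349609375), (74.85179901123047, 74.57172393798828), 69.8039779663086) 0.01812836293399167
top squeegee_mid 0.88 [158. 271.  60.  27.] 1358 [0.3067 0.3023 0.0192] [0.2725 0.2209 0.0005] [0.3374 0.3838 0.0292]
top squeegee_mid 0.65 [239. 235.  27.  30.] 382 [0.4018 0.0833 0.0227] [ 0.3623  0.047  -0.0028] [0.4388 0.1213 0.0289]
top tape_roll_mid 0.57 [238. 233.  27.  26.] 318 [0.403  0.0858 0.024 ] [0.365  0.0497 0.0155] [0.4388 0.1236 0.0288]
top ink_jar_mid 0.58 [231. 117.  30.  28.] 460 [0.7289 0.103  0.0662] [0.7049 0.0753 0.0129] [0.7629 0.1323 0.081 ]
top ink_tub_mid 0.97 [347. 114.  29.  32.] 667 [ 0.731  -0.2049  0.0624] [ 0.7009 -0.2428  0.005 ] [ 0.7702 -0.1746  0.0763]
top ink_tub_mid 0.4 [190. 194.  37.  40.] 763 [0.5172 0
[... 944 characters left out ...]
] 692 [0.303  0.2883 0.018 ] [0.2713 0.2141 0.0029] [0.3331 0.3821 0.0252]
side tape_roll_mid 0.72 [201. 209.  32.  24.] 586 [0.3936 0.0767 0.0169] [ 0.3553  0.0411 -0.005 ] [0.4345 0.1227 0.0279]
side ink_jar_mid 0.73 [324. 176.  22.  33.] 733 [0.7274 0.0903 0.0475] [ 0.7001  0.0699 -0.0043] [0.8034 0.2197 0.0791]
side ink_jar_mid 0.52 [272. 231.  16.  14.] 140 [ 0.5392 -0.0733  0.0408] [ 0.5177 -0.0911  0.0183] [ 0.5521 -0.0341  0.0643]
side ink_tub_mid 0.79 [378. 264.  33.  36.] 1188 [ 0.7254 -0.2266  0.0513] [ 0.6979 -0.2512  0.0007] [ 0.7669 -0.1823  0.073 ]
side ink_spatula_mid 0.87 [223. 299. 127.  43.] 1484 [ 0.3593 -0.1915  0.0075] [ 0.2551 -0.2862 -0.002 ] [ 0.5029 -0.1114  0.0226]
```

View pics/topz.png

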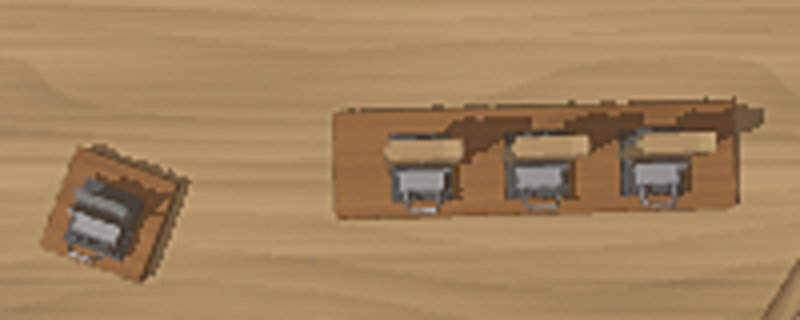

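View pics/sidez.png

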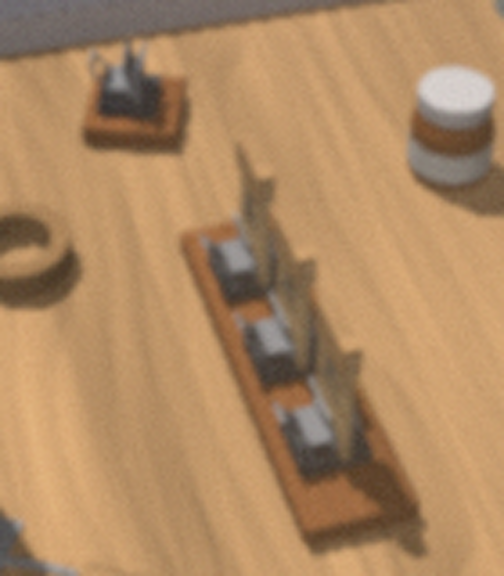

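Run:
```python
from rig import bot
from h import *
from scipy.ndimage import label
np.set_printoptions(precision=4,suppress=True)
for n in("top","side"):
    c=bot.capture(n)
    P=cloud(c,np.ones((384,512),bool)); 
    m=(abs(P[:,0]-.555)<.05)&(abs(P[:,1]+.07)<.15)
    Q=P[m]
    cx,cy=(.5574,-.0698) if n=="top" else (.5534,-.0735)
    a=np.radians(1.87)
    R=np.array([[np.cos(a),-np.sin(a)],[np.sin(a),np.cos(a)]])
    L=(Q[:,:2]-[cx,cy])@R
    for z0,z1 in ((.112,.14),(.05,.08)):
      for i,y in enumerate((.08,0,-.08)):
        s=(Q[:,2]>z0)&(Q[:,2]<z1)&(abs(L[:,1]-y)<.04)
        if s.sum()<5: continue
        print(n,z0,i+1,s.sum(),"local lo/hi",L[s].min(0),L[s].max(0),np.median(L[s],0),"z",Q[s,2].max())
    if n=="top":
        Q=P[(np.hypot(P[:,0]-.518,P[:,1]-.225)<.06)&(P[:,2]>.022)]
        a=np.radians(-20);R=np.array([[np.cos(a),-np.sin(a)],[np.sin(a),np.cos(a)]])
        L=np.c_[(Q[:,:2]-[.518,.225])@R,Q[:,2]]
        print(L[np.argsort(-L[:,2])][:150:3])
```

```text
top 0.112 1 96 local lo/hi [-0.0065  0.0562] [0.0052 0.1044] [-0.0007  0.0794] z 0.13035458178885795
top 0.112 2 98 local lo/hi [-0.0065 -0.0249] [0.0052 0.0235] [-0.0005  0.0012] z 0.13133474873414985
top 0.112 3 101 local lo/hi [-0.0065 -0.1022] [ 0.0054 -0.0549] [-0.0005 -0.0773] z 0.13057137948858843
top 0.05 1 47 local lo/hi [-0.0356  0.0637] [-0.0022  0.104 ] [-0.0081  0.0797] z 0.06699762507253437
top 0.05 2 46 local lo/hi [-0.0352 -0.0227] [0.0022 0.0247] [-0.0079  0.0017] z 0.07473717824081749
top 0.05 3 43 local lo/hi [-0.0369 -0.1021] [ 0.006  -0.0546] [-0.0085 -0.0748] z 0.07482452571573983
[[-0.006   0.0105  0.069 ]
 [ 0.0089 -0.0145  0.0677]
 [ 0.009   0.0081  0.0669]
 [-0.0053 -0.0139  0.0657]
 [ 0.0075  0.005   0.0656]
 [ 0.0081  0.011   0.0647]
 [-0.0308  0.0019  0.0646]
 [-0.0049  0.0005  0.0643]
 [-0.0315 -0.0038  0.0641]
 [-0.004  -0.0019  0.0639]
 [-0.007  -0.017   0.0636]
 [-0.0047 -0.0077  0.0634]
 [ 0.0084  0.003   0.0629]
 [-0.0043  0.0068  0.0623]
 [-0.0037  0.0128  0.0619]
 [ 0.0052 -0.0035  0.0612]
 [ 0.0043 -0.0009  0.0603]
 [ 0.0038 -0.0151  0.0597]
 [ 0
[... 779 characters left out ...]
 [-0.0236 -0.016   0.0382]
 [-0.0126 -0.0146  0.037 ]
 [ 0.0029 -0.017   0.0349]]
side 0.112 1 108 local lo/hi [-0.0065  0.0564] [0.0064 0.1069] [-0.001   0.0781] z 0.12705726166544407
side 0.112 2 129 local lo/hi [-0.0066 -0.0247] [0.0069 0.0271] [-0.0016 -0.0024] z 0.12759608957031743
side 0.112 3 149 local lo/hi [-0.0064 -0.1037] [ 0.0066 -0.053 ] [-0.0012 -0.0843] z 0.12833948151637176
side 0.05 1 111 local lo/hi [-0.0364  0.0563] [0.0094 0.1089] [-0.0024  0.0735] z 0.07955615539351646
side 0.05 2 123 local lo/hi [-0.0373 -0.0252] [0.0094 0.0266] [-0.0024 -0.0079] z 0.07988059758015431
side 0.05 3 139 local lo/hi [-0.0366 -0.1052] [ 0.0098 -0.0526] [-0.0022 -0.0874] z 0.07997234205189896
```

```bash
python3 -m crank '[{"offset":[0,0,0],"spin":-0.1365},{"offset":[0,0,0],"spin":-0.1365},{"offset":[0,0,0],"spin":-0.1365},{"offset":[0,0,0],"spin":-0.1365},{"offset":[0,0,0],"spin":-0.1365},{"offset":[0,0,0],"spin":-0.1365},{"offset":[0,0,0],"spin":-0.1365},{"offset":[0,0,0],"spin":-0.1365},{"offset":[0,0,0],"spin":-0.1365},{"offset":[0,0,0],"spin":0}]'
python3 - <<'E'
from rig import bot
s=bot.read_state();print(s["position"],s["tcp_rot"],s["joint_positions"])
E
```

```text
time_s: 2.15
position: [0.2282, -0.5818, 0.4047]
tcp_rot: [[0.0, -0.031, 1.0], [0.0, 1.0, 0.031], [-1.0, 0.0, 0.0]]
force: [0.1, -0.5, 0.2]
opening: 0.998
[ 0.22823544 -0.58181763  0.40474693] [[ 1.19270237e-05 -3.12584880e-02  9.99511334e-01]
 [ 1.66789228e-05  9.99511334e-01  3.12584878e-02]
 [-1.00000000e+00  1.62979517e-05  1.24425533e-05]] [-7.88113721e+01  3.02239584e+01  8.20870896e+01  9.25058434e-04
  6.76897569e+01 -8.06029945e+01]
```

```bash
python3 -m crank '[{"offset":[0,0.035,0.0286],"spin":0},{"offset":[0,0.035,0.0286],"spin":0},{"offset":[0,0.035,0.0286],"spin":0},{"offset":[0,0.035,0.0286],"spin":0},{"offset":[0,0.035,0.0286],"spin":0},{"offset":[0,0.035,0.0286],"spin":0},{"offset":[0,0.035,0.0286],"spin":0},{"offset":[0,0.035,0.0286],"spin":0},{"offset":[0,0.035,0.0286],"spin":0},{"offset":[0,0.035,0.0286],"spin":0},{"offset":[0,0.035,0.0286],"spin":0},{"offset":[0,0.035,0.0286],"spin":0}]'
python3 -m crank '[{"offset":[0.02,0,0],"spin":0},{"offset":[0,0,0],"spin":0},{"offset":[0,0,0],"spin":0}]'
cat > look.py <<'E'
import sys
from rig import bot
from h import *
np.set_printoptions(precision=4,suppress=True)
n=sys.argv[1]
c=bot.capture("wrist"); cv2.imwrite(f"pics/{n}.png",c["pixels"])
s=bot.read_state(); print(s["position"],s["force"],s["joint_positions"])
p,R=s["position"],s["tcp_rot"]
P=cloud(c,np.ones((384,512),bool))
L=(P-p)@R
for z in (.112,):
    m=(P[:,2]>z)&(P[:,2]<.135)&(P[:,0]>.4)
    for y in np.unique(np.round((L[m,1])/.08)):
        k=m&(abs(L[:,1]-y*.08)<.04)
        print(y,k.sum(),"tool y",L[k,1].min(),L[k,1].max(),"z",L[k,2].min(),L[k,2].max(),"world z",P[k,2].max(), cv2.minAreaRect((L[k][:,1:]*1000).astype(np.float32)))
E
python3 look.py w1
```

```text
time_s: 3.35
position: [0.559, -0.1496, 0.405]
tcp_rot: [[0.001, -0.028, 1.0], [-0.0, 1.0, 0.028], [-1.0, -0.0, 0.001]]
force: [0.5, -1.0, 0.2]
opening: 1.0
time_s: 3.65
position: [0.5578, -0.1513, 0.3845]
tcp_rot: [[-0.001, -0.03, 1.0], [0.0, 1.0, 0.03], [-1.0, 0.0, -0.001]]
force: [-0.5, -0.3, 0.7]
opening: 1.004
[ 0.5579 -0.1518  0.385 ] [-0.1571  0.0962  0.0749] [-26.2927  27.9639  90.1575  -0.0114  61.8819 -27.9671]
-0.0 622 tool y -0.022635672983536977 0.025530455537533484 z -0.005801873106863742 0.005602323402421285 world z 0.12782260728363629 ((1.4477100372314453, -0.09421300888061523), (48.16444396972656, 11.390874862670898), 0.03260041028261185)
1.0 820 tool y 0.05549569361738771 0.10568881235594901 z -0.006276427757578609 0.005183250542647431 world z 0.1277607511785998 ((80.59027099609375, -0.4972858428955078), (50.18732833862305, 11.459627151489258), 0.12392192333936691)
2.0 545 tool y 0.13506523695402398 0.15825146795397227 z -0.006765374017823073 0.004831018285082334 world z 0.12788030986056628 ((146.60916137695312, -0.8119168281555176), (23.119216918945312, 11.597519874572754), 0.9612545371055603)
```

View pics/w1.png

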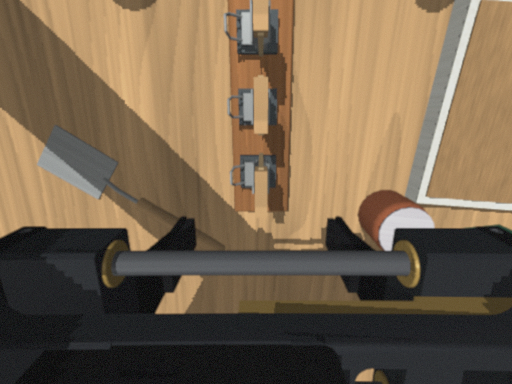

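The wrist view shows the right board's batten at (260,190), centred between the fingers to within 1.5 mm. I'll descend on board 3.

```bash
python3 -m crank '[{"offset":[0.035,0.001,0],"spin":-0.003},{"offset":[0.035,0,0],"spin":0},{"offset":[0.025,0,0],"spin":0},{"offset":[0.011,0,0],"spin":0},{"offset":[0,0,0],"spin":0},{"offset":[0,0,0],"spin":0}]'
python3 -m crank '[{"offset":[0,0,0],"spin":0},{"offset":[0,0,0],"spin":0},{"offset":[0,0,0],"spin":0},{"offset":[0,0,0],"spin":0},{"offset":[0,0,0],"spin":0},{"offset":[0,0,0],"spin":0},{"offset":[0,0,0],"spin":0}]' 0
```

```text
time_s: 4.3
position: [0.5584, -0.151, 0.2799]
tcp_rot: [[0.002, -0.033, 0.999], [-0.001, 0.999, 0.033], [-1.0, -0.001, 0.002]]
force: [0.1, 0.7, 0.6]
opening: 1.001
time_s: 5.0
position: [0.558, -0.1502, 0.2787]
tcp_rot: [[-0.0, -0.035, 0.999], [0.0, 0.999, 0.035], [-1.0, 0.0, -0.0]]
force: [-0.2, 0.6, -0.3]
opening: 0.449
```

```bash
python3 -m crank '[{"offset":[0,0,0],"spin":0},{"offset":[0,0,0],"spin":0},{"offset":[0,0,0],"spin":0},{"offset":[0,0,0],"spin":0},{"offset":[0,0,0],"spin":0}]'
python3 -m crank '[{"offset":[0,0,0],"spin":0},{"offset":[0,0,0],"spin":0}]'
```

```text
time_s: 5.5
position: [0.5578, -0.1502, 0.2787]
tcp_rot: [[-0.001, -0.034, 0.999], [0.0, 0.999, 0.034], [-1.0, 0.0, -0.001]]
force: [-0.6, 0.3, 0.7]
opening: 0.135
time_s: 5.7
position: [0.5578, -0.1502, 0.2787]
tcp_rot: [[-0.001, -0.034, 0.999], [0.0, 0.999, 0.034], [-1.0, 0.0, -0.001]]
force: [-1.1, -0.4, 0.4]
opening: 0.133
```

Gripped with no side load. Now I'll pull up in 0.5 mm steps.

```bash
python3 -m crank '[{"offset":[-0.0005,0,0],"spin":0},{"offset":[0,0,0],"spin":0}]'
```

```text
time_s: 5.9
position: [0.5578, -0.1502, 0.2787]
tcp_rot: [[-0.001, -0.034, 0.999], [0.0, 0.999, 0.034], [-1.0, 0.0, -0.001]]
force: [-0.5, -1.4, -4.0]
opening: 0.138
```

```bash
python3 -m crank '[{"offset":[-0.0005,0,0],"spin":0},{"offset":[0,0,0],"spin":0}]'
```

```text
time_s: 6.1
position: [0.5578, -0.1502, 0.2788]
tcp_rot: [[-0.001, -0.034, 0.999], [0.0, 0.999, 0.034], [-1.0, 0.0, -0.001]]
force: [1.2, -1.4, -10.6]
opening: 0.137
```

Board 3 held still at about 10.6 N, so its clip is sound. I'll relax the pull, release and go to board 2.

```bash
python3 -m crank '[{"offset":[0.001,0,0],"spin":0},{"offset":[0,0,0],"spin":0}]'
python3 -m crank '[{"offset":[0,0,0],"spin":0},{"offset":[0,0,0],"spin":0},{"offset":[0,0,0],"spin":0},{"offset":[0,0,0],"spin":0},{"offset":[0,0,0],"spin":0}]' 0.045
python3 -m crank '[{"offset":[-0.015,0,0],"spin":0},{"offset":[-0.025,0,0],"spin":0},{"offset":[-0.025,0,0],"spin":0},{"offset":[0,0.04,0],"spin":0},{"offset":[0,0.04,0],"spin":0},{"offset":[0,0,0],"spin":0},{"offset":[0,0,0],"spin":0}]'
python3 look.py w2
```

```text
time_s: 6.3
position: [0.5578, -0.1501, 0.2788]
tcp_rot: [[-0.001, -0.035, 0.999], [0.0, 0.999, 0.035], [-1.0, 0.0, -0.001]]
force: [-0.8, -0.7, -4.7]
opening: 0.133
time_s: 6.8
position: [0.5582, -0.1502, 0.2791]
tcp_rot: [[0.001, -0.034, 0.999], [-0.0, 0.999, 0.034], [-1.0, -0.0, 0.001]]
force: [-0.8, -0.3, 0.2]
opening: 0.476
time_s: 7.5
position: [0.5552, -0.0694, 0.3439]
tcp_rot: [[0.0, -0.037, 0.999], [-0.0, 0.999, 0.037], [-1.0, -0.0, 0.0]]
force: [0.4, -0.8, -0.3]
opening: 0.52
[ 0.5555 -0.0703  0.3439] [0.9028 0.175  0.8104] [-18.6392  29.7996  95.0121  -0.026   55.1399 -20.651 ]
-1.0 349 tool y -0.08400781514034585 -0.058427542775313486 z -0.006955812216186385 0.004555786527552975 world z 0.1273655176677287 ((-71.21854400634766, -1.211233139038086), (11.511923789978027, 25.57773208618164), 89.94367218017578)
-0.0 876 tool y -0.023844084089782055 0.02431045163618719 z -0.006602317449470045 0.00495702910249486 world z 0.12757103414883308 ((0.2332000732421875, -0.838066577911377), (11.499090194702148, 48.151329040527344), 89.8855972290039)
1.0 1158 tool y 0.05427984203211993 0.10399839266194462 z -0.006545879492841476 0.005433970376747158 world z 0.12809836166139127 ((79.14395904541016, -0.5257563591003418), (11.979602813720703, 49.71196365356445), 89.75980377197266)
```

View pics/w2.png

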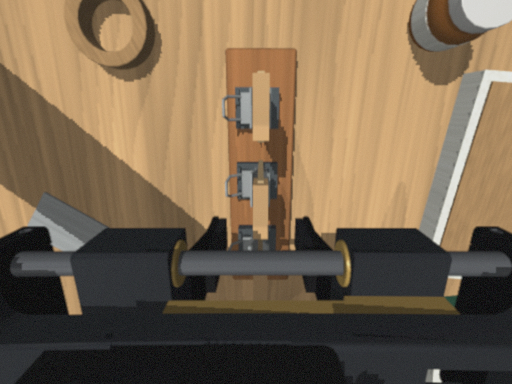

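The wrist view shows the middle board centred at (260,200), still home. Now board 2.

```bash
python3 -m crank '[{"offset":[0.03,0,-0.0004],"spin":0},{"offset":[0.025,0,0],"spin":0},{"offset":[0.01,0,0],"spin":0},{"offset":[0,0,0],"spin":0}]'
python3 -m crank '[{"offset":[0,0,0],"spin":0},{"offset":[0,0,0],"spin":0},{"offset":[0,0,0],"spin":0},{"offset":[0,0,0],"spin":0},{"offset":[0,0,0],"spin":0},{"offset":[0,0,0],"spin":0},{"offset":[0,0,0],"spin":0},{"offset":[0,0,0],"spin":0}]' 0
python3 -m crank '[{"offset":[0,0,0],"spin":0}]'
python3 -m crank '[{"offset":[-0.0005,0,0],"spin":0},{"offset":[0,0,0],"spin":0}]'
```

```text
time_s: 7.95
position: [0.5546, -0.0712, 0.2773]
tcp_rot: [[-0.003, -0.033, 0.999], [0.001, 0.999, 0.033], [-1.0, 0.001, -0.003]]
force: [-0.2, 0.6, 0.0]
opening: 0.514
time_s: 8.75
position: [0.5549, -0.0703, 0.2793]
tcp_rot: [[0.001, -0.034, 0.999], [-0.0, 0.999, 0.034], [-1.0, -0.0, 0.001]]
force: [-0.6, 0.1, 4.7]
opening: 0.135
time_s: 8.85
position: [0.5549, -0.0703, 0.2792]
tcp_rot: [[0.001, -0.034, 0.999], [-0.0, 0.999, 0.034], [-1.0, -0.0, 0.001]]
force: [-0.9, -0.1, 6.7]
opening: 0.136
time_s: 9.05
position: [0.5549, -0.0703, 0.2793]
tcp_rot: [[0.0, -0.034, 0.999], [-0.0, 0.999, 0.034], [-1.0, -0.0, 0.0]]
force: [0.2, -0.1, 2.1]
opening: 0.13
```

```bash
python3 -m crank '[{"offset":[-0.0004,0,0],"spin":0},{"offset":[0,0,0],"spin":0}]'
```

```text
time_s: 9.25
position: [0.5549, -0.0703, 0.2793]
tcp_rot: [[0.0, -0.034, 0.999], [0.0, 0.999, 0.034], [-1.0, 0.0, 0.0]]
force: [0.5, -0.1, -2.6]
opening: 0.139
```

```bash
python3 -m crank '[{"offset":[-0.0003,0,0],"spin":0},{"offset":[0,0,0],"spin":0}]'
```

```text
time_s: 9.45
position: [0.5549, -0.0703, 0.2793]
tcp_rot: [[-0.0, -0.034, 0.999], [0.0, 0.999, 0.034], [-1.0, 0.0, -0.0]]
force: [1.4, -0.6, -6.2]
opening: 0.135
```

```bash
python3 -m crank '[{"offset":[-0.0003,0,0],"spin":0},{"offset":[0,0,0],"spin":0}]'
```

```text
time_s: 9.65
position: [0.5548, -0.0703, 0.2793]
tcp_rot: [[-0.001, -0.034, 0.999], [0.0, 0.999, 0.034], [-1.0, 0.0, -0.001]]
force: [2.5, -0.2, -11.7]
opening: 0.132
```

Board 2 held still at about 11.7 N, so it is sound too. I'll relax and move to board 1.

```bash
python3 -m crank '[{"offset":[0.0008,0,0],"spin":0},{"offset":[0,0,0],"spin":0}]'
python3 -m crank '[{"offset":[0,0,0],"spin":0},{"offset":[0,0,0],"spin":0},{"offset":[0,0,0],"spin":0},{"offset":[0,0,0],"spin":0},{"offset":[0,0,0],"spin":0}]' 0.045
python3 -m crank '[{"offset":[-0.015,0,0],"spin":0},{"offset":[-0.025,0,0],"spin":0},{"offset":[-0.025,0,0],"spin":0},{"offset":[0,0.04,0],"spin":0},{"offset":[0,0.04,0],"spin":0},{"offset":[0,0,0],"spin":0},{"offset":[0,0,0],"spin":0}]'
python3 look.py w3
```

```text
time_s: 9.85
position: [0.5548, -0.0703, 0.2793]
tcp_rot: [[-0.0, -0.035, 0.999], [0.0, 0.999, 0.035], [-1.0, 0.0, -0.0]]
force: [2.5, -0.6, -8.4]
opening: 0.133
time_s: 10.35
position: [0.5548, -0.0703, 0.2798]
tcp_rot: [[0.0, -0.035, 0.999], [-0.0, 0.999, 0.035], [-1.0, -0.0, 0.0]]
force: [0.3, -0.0, -0.2]
opening: 0.478
time_s: 11.05
position: [0.5519, 0.0104, 0.3446]
tcp_rot: [[0.0, -0.037, 0.999], [-0.001, 0.999, 0.037], [-1.0, -0.001, 0.0]]
force: [0.2, 0.5, 0.6]
opening: 0.514
[0.5522 0.0096 0.3445] [-0.4138 -0.6189  0.6408] [-10.5912  29.2395  96.0633  -0.0366  54.6716 -12.597 ]
-1.0 348 tool y -0.08493834559764488 -0.059100828986842956 z -0.006059667353574771 0.0054978407226213095 world z 0.12721335595605862 ((-72.04186248779297, -0.21938180923461914), (25.833425521850586, 11.552597045898438), 0.28725960850715637)
0.0 882 tool y -0.024291527614551087 0.024235655336354148 z -0.0057561964672488315 0.005816502409999144 world z 0.12789326584103472 ((-0.026498794555664062, -0.0444183349609375), (11.53709888458252, 48.53668975830078), 89.77862548828125)
```

View pics/w3.png

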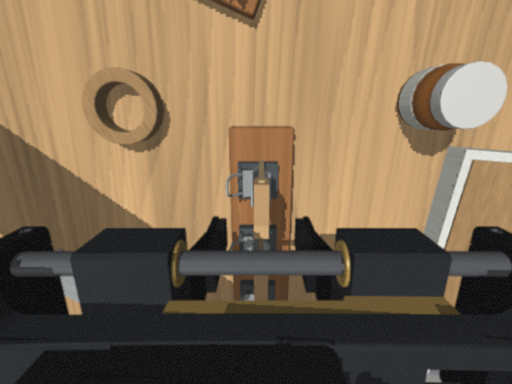

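The wrist view shows the left board centred at (260,200). Now board 1.

```bash
python3 -m crank '[{"offset":[0.03,0,0],"spin":0},{"offset":[0.025,0,0],"spin":0},{"offset":[0.01,0,0],"spin":0},{"offset":[0,0,0],"spin":0},{"offset":[0,0,0],"spin":0}]'
python3 -m crank '[{"offset":[0,0,0],"spin":0},{"offset":[0,0,0],"spin":0},{"offset":[0,0,0],"spin":0},{"offset":[0,0,0],"spin":0},{"offset":[0,0,0],"spin":0},{"offset":[0,0,0],"spin":0},{"offset":[0,0,0],"spin":0},{"offset":[0,0,0],"spin":0}]' 0
python3 -m crank '[{"offset":[0,0,0],"spin":0}]'
python3 -m crank '[{"offset":[-0.0005,0,0],"spin":0},{"offset":[0,0,0],"spin":0}]'
```

```text
time_s: 11.6
position: [0.5526, 0.0089, 0.2799]
tcp_rot: [[0.001, -0.034, 0.999], [-0.0, 0.999, 0.034], [-1.0, -0.0, 0.001]]
force: [-0.0, -0.5, -0.1]
opening: 0.521
time_s: 12.4
position: [0.5522, 0.0097, 0.2797]
tcp_rot: [[0.001, -0.034, 0.999], [0.0, 0.999, 0.034], [-1.0, 0.0, 0.001]]
force: [-0.2, 0.5, 2.6]
opening: 0.133
time_s: 12.5
position: [0.5522, 0.0097, 0.2797]
tcp_rot: [[0.0, -0.034, 0.999], [0.0, 0.999, 0.034], [-1.0, 0.0, 0.0]]
force: [-0.4, 0.2, 3.0]
opening: 0.136
time_s: 12.7
position: [0.5522, 0.0097, 0.2798]
tcp_rot: [[0.0, -0.034, 0.999], [0.0, 0.999, 0.034], [-1.0, 0.0, 0.0]]
force: [0.5, 1.2, 0.4]
opening: 0.137
```

```bash
python3 -m crank '[{"offset":[-0.0004,0,0],"spin":0},{"offset":[0,0,0],"spin":0}]'
```

```text
time_s: 12.9
position: [0.5521, 0.0097, 0.28]
tcp_rot: [[-0.0, -0.034, 0.999], [0.0, 0.999, 0.034], [-1.0, 0.0, -0.0]]
force: [1.1, 0.3, -2.4]
opening: 0.135
```

```bash
python3 -m crank '[{"offset":[-0.0004,0,0],"spin":0},{"offset":[0,0,0],"spin":0}]'
```

```text
time_s: 13.1
position: [0.5521, 0.0097, 0.2807]
tcp_rot: [[0.0, -0.034, 0.999], [-0.0, 0.999, 0.034], [-1.0, -0.0, 0.0]]
force: [1.1, 1.3, -1.9]
opening: 0.134
```

```bash
python3 -m crank '[{"offset":[-0.0003,0,0],"spin":0},{"offset":[0,0,0],"spin":0}]'
```

```text
time_s: 13.3
position: [0.5521, 0.0097, 0.2811]
tcp_rot: [[0.0, -0.034, 0.999], [-0.0, 0.999, 0.034], [-1.0, -0.0, 0.0]]
force: [0.8, -0.2, -2.7]
opening: 0.135
```

Board 1 slid at about 2.5 N with the TCP rising along with it, so its clip is the slack one. I'll draw it straight out.

```bash
python3 -m crank '[{"offset":[-0.002,0,0],"spin":0},{"offset":[-0.002,0,0],"spin":0},{"offset":[-0.002,0,0],"spin":0},{"offset":[-0.003,0,0],"spin":0},{"offset":[-0.003,0,0],"spin":0},{"offset":[-0.004,0,0],"spin":0},{"offset":[-0.01,0,0],"spin":0},{"offset":[-0.015,0,0],"spin":0},{"offset":[-0.02,0,0],"spin":0},{"offset":[-0.019,0,0],"spin":0},{"offset":[0,0,0],"spin":0},{"offset":[0,0,0],"spin":0}]'
python3 -c "
from rig import bot
s=bot.read_state();print(s['position'],s['tcp_rot'],s['joint_positions'],s['force'])"
```

```text
time_s: 14.5
position: [0.5517, 0.0097, 0.3615]
tcp_rot: [[0.0, -0.035, 0.999], [-0.0, 0.999, 0.035], [-1.0, -0.0, 0.0]]
force: [0.3, 1.1, -0.6]
opening: 0.133
[0.55167889 0.00972648 0.36149419] [[ 1.04452440e-04 -3.45663912e-02  9.99402398e-01]
 [-1.72754256e-04  9.99402388e-01  3.45664089e-02]
 [-9.99999980e-01 -1.76261563e-04  9.84185272e-05]] [-1.05935189e+01  2.78349166e+01  9.52474917e+01 -1.02996293e-02
  5.69098898e+01 -1.25687998e+01] [ 0.28933671  1.1355368  -0.56529353]
```

```bash
python3 -m crank '[{"offset":[0,0,0],"spin":0.128},{"offset":[0,0,0],"spin":0.128},{"offset":[0,0,0],"spin":0.128},{"offset":[0,0.025,-0.027],"spin":0},{"offset":[0,0.025,-0.027],"spin":0},{"offset":[0,0.025,-0.027],"spin":0},{"offset":[0,0.025,-0.027],"spin":0},{"offset":[0,0,0],"spin":0},{"offset":[0,0,0],"spin":0},{"offset":[0,0,0],"spin":0}]'
python3 - <<'E'
from rig import bot
from h import *
np.set_printoptions(precision=4,suppress=True)
s=bot.read_state();p,R=s['position'],s['tcp_rot'];print(p,np.degrees(np.arctan2(R[1,2],R[0,2])),s['joint_positions'])
c=bot.capture("wrist"); cv2.imwrite("pics/w4.png",c["pixels"])
P=cloud(c,np.ones((384,512),bool))
m=(np.hypot(P[:,0]-.5155,P[:,1]-.2247)<.07)
Q=P[m]; L=(Q-p)@R
T=(Q[:,2]>.014)&(Q[:,2]<.023)
r=cv2.minAreaRect((L[T][:,1:]*1000).astype(np.float32));print("block",T.sum(),r,np.median(Q[T,2]))
for r in bot.regions_of("spare_clip",c):
    q=cloud(c,r["region"]);l=(q-p)@R;t=(q[:,2]>.012)&(q[:,2]<.024)
    print(r["p"],r["extent"],t.sum(), cv2.minAreaRect((l[t][:,1:]*1000).astype(np.float32)) if t.sum()>5 else 0)
H=Q[:,2]>.055
for y in np.arange(.07,.115,.005):
    k=H&(abs(L[:,1]-y)<.0025)
    print(y,np.sort(np.round(L[k,2]*1000,1)))
E
```

```text
time_s: 15.5
position: [0.4853, 0.1401, 0.3606]
tcp_rot: [[-0.0, 0.343, 0.939], [-0.0, 0.939, -0.343], [-1.0, -0.001, -0.0]]
force: [0.0, 0.4, -0.7]
opening: 0.137
[0.4853 0.1401 0.3606] -20.047566264437343 [  3.4106  24.6964 101.7737  -0.0277  53.56    23.4745]
block 2734 ((89.71121215820312, -0.23867034912109375), (74.54386901855469, 75.35017395019531), 89.9858627319336) 0.017633118520370278
0.85 [260.4, 97.7, 67.5, 74.0] 2609 ((89.95696258544922, -0.15517044067382812), (74.64378356933594, 75.33724212646484), 89.59748077392578)
0.07 [-4.4 -3.4  2.8  3.7  4.7  5.7]
0.07500000000000001 [-7.3 -7.3 -7.3 -7.3 -7.3 -7.3 -6.3 -6.3 -6.3 -6.3 -6.3 -6.2 -5.3 -5.3
 -5.3 -5.3 -5.3 -5.3 -4.4 -4.4 -4.4 -4.4 -4.4 -3.4 -3.4 -3.4 -3.4  2.7
  2.7  3.7  3.7  3.7  3.8  3.8  4.7  4.7  4.7  4.7  4.7  5.7  5.7  5.7
  5.7  5.7  6.6  6.7  6.7  6.7  6.7  6.7  7.6  7.6  7.6  7.7  7.7  7.7
  8.7  8.7  8.7  8.7  8.7  8.7]
0.08000000000000002 [-32.3 -31.7 -31.3 -31.  -30.8 -30.6 -30.  -29.7  -7.3  -7.3  -7.3  -7.2
  -7.2  -6.3  -6.3  -6.2  -6.2  -6.2  -5.3  -5.3  -5.3  -5.3  -5.3  -4.4
  -4.4  -4.3  -4.3  -4.3 
[... 1870 characters left out ...]
5.2  -5.2  -5.1  -4.3  -4.3  -4.3  -4.2  -4.2  -3.3  -3.3
  -3.3  -3.3  -3.3  -2.3   2.7   2.7   2.7   3.6   3.6   3.6   3.6   3.7
   4.6   4.6   4.6   4.6   4.6   5.5   5.5   5.5   5.6   5.6   6.5   6.5
   6.5   6.5   6.5   6.5   7.4   7.4   7.4   7.4   7.4   7.4   8.3   8.3
   8.4   8.4   8.4   8.4]
0.10500000000000004 [-7.1 -7.  -7.  -7.  -7.  -6.1 -6.1 -6.1 -6.  -6.  -5.1 -5.1 -5.1 -5.1
 -5.1 -5.1 -4.2 -4.2 -4.2 -4.2 -4.2 -4.2 -3.3 -3.3 -3.3 -3.3 -3.3 -3.3
  2.7  3.6  3.6  3.6  3.6  3.6  3.6  4.6  4.6  4.6  4.6  4.6  4.6  5.5
  5.5  5.5  5.5  5.5  5.5  6.4  6.4  6.4  6.5  6.5  7.4  7.4  7.4  7.4
  7.4  8.3  8.3  8.4  8.4  8.4  9.3]
0.11000000000000004 [-7.  -4.2  5.5  6.4  7.4  8.3  9.3]
```

View pics/w4.png

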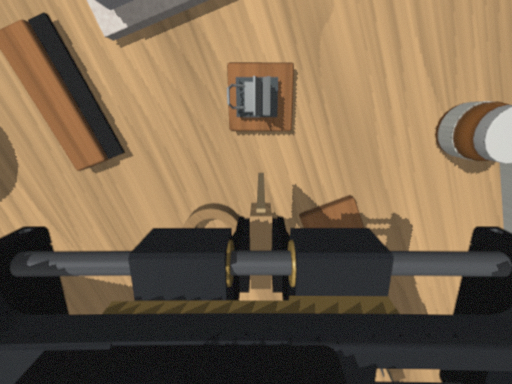

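The wrist view shows the spare clip at (255,97), aligned with the board in the hand: block centre 90 mm ahead along tool y, lateral offset −0.2 mm. I'll move over it and lower the board to the mouth.

```bash
python3 -m crank '[{"offset":[0,0.035,0],"spin":0},{"offset":[0,0.035,0],"spin":0},{"offset":[0,0.0197,0],"spin":0},{"offset":[0,0,0],"spin":0},{"offset":[0,0,0],"spin":0},{"offset":[0.015,0,0],"spin":0},{"offset":[0.015,0,0],"spin":0},{"offset":[0.012,0,0],"spin":0},{"offset":[0,0,0],"spin":0},{"offset":[0,0,0],"spin":0}]'
python3 - <<'E'
from rig import bot
from h import *
np.set_printoptions(precision=4,suppress=True)
for n in("side","top"):
    c=bot.capture(n)
    uv=proj(c,np.array([[.5155,.2247,.07]]))[0].astype(int);print(n,uv)
    x=c["pixels"][max(0,uv[1]-50):uv[1]+50,max(0,uv[0]-60):uv[0]+60]
    cv2.imwrite(f"pics/{n}5.png",cv2.resize(x,None,fx=5,fy=5,interpolation=cv2.INTER_CUBIC))
s=bot.read_state();print(s['position'],s['force'])
E
```

```text
time_s: 16.6
position: [0.5157, 0.2242, 0.319]
tcp_rot: [[-0.001, 0.343, 0.939], [-0.0, 0.939, -0.343], [-1.0, -0.0, -0.001]]
force: [0.1, -0.2, -0.3]
opening: 0.136
side [236 152]
top [183 193]
[0.5159 0.2246 0.3197] [ 0.1983 -0.6945 -0.8062]
```

View pics/side5.png

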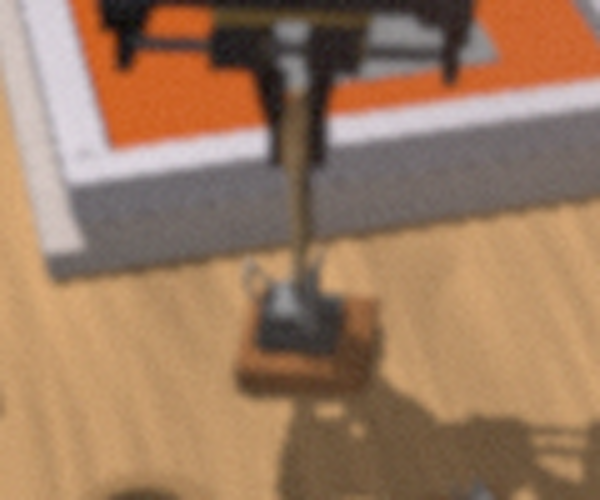

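The side view (crop) shows the board at (300,270), upright over the jaw mouth. I'll lower it gently.

```bash
python3 -m crank '[{"offset":[0.004,0,0],"spin":0},{"offset":[0.004,0,0],"spin":0},{"offset":[0.004,0,0],"spin":0},{"offset":[0,0,0],"spin":0}]'; python3 -m crank '[{"offset":[0.003,0,0],"spin":0},{"offset":[0.003,0,0],"spin":0},{"offset":[0.003,0,0],"spin":0},{"offset":[0,0,0],"spin":0},{"offset":[0,0,0],"spin":0}]'
```

```text
time_s: 17.1
position: [0.5154, 0.2249, 0.3064]
tcp_rot: [[-0.001, 0.342, 0.94], [-0.0, 0.94, -0.342], [-1.0, -0.001, -0.001]]
force: [-0.5, 0.0, -0.1]
opening: 0.13
time_s: 17.6
position: [0.5158, 0.2252, 0.2992]
tcp_rot: [[0.001, 0.343, 0.939], [0.001, 0.939, -0.343], [-1.0, 0.001, 0.001]]
force: [-1.0, 0.6, 6.3]
opening: 0.133
```

```bash
python3 -m crank '[{"offset":[0.0005,0,0],"spin":0},{"offset":[0,0,0],"spin":0}]'
```

```text
time_s: 17.8
position: [0.5158, 0.2252, 0.299]
tcp_rot: [[0.002, 0.343, 0.939], [0.001, 0.939, -0.343], [-1.0, 0.001, 0.001]]
force: [-1.0, 0.8, 8.9]
opening: 0.134
```

```bash
python3 -m crank '[{"offset":[0.0005,0,0],"spin":0},{"offset":[0,0,0],"spin":0}]'
```

```text
time_s: 18.0
position: [0.5158, 0.2252, 0.2988]
tcp_rot: [[0.002, 0.343, 0.939], [0.001, 0.939, -0.343], [-1.0, 0.002, 0.001]]
force: [-2.1, 0.1, 9.6]
opening: 0.135
```

```bash
python3 -c "
from rig import bot
s=bot.read_state();print(s['position'],s['force'],s['moment'])"
```

```text
[0.51583833 0.22524166 0.29877088] [-2.12073409  0.13183675  9.58729868] [ 0.07424966  0.38327324 -0.0215925 ]
```

A small push toward −x suggests the board rides on the fixed jaw's flare. I'll shift slightly and continue.

```bash
python3 -m crank '[{"offset":[0,0,-0.0005],"spin":0},{"offset":[0,0,0],"spin":0}]'
```

```text
time_s: 18.2
position: [0.5155, 0.2253, 0.2988]
tcp_rot: [[0.003, 0.342, 0.94], [0.001, 0.94, -0.342], [-1.0, 0.002, 0.002]]
force: [-1.6, -0.0, 9.8]
opening: 0.135
```

```bash
python3 -m crank '[{"offset":[0.0005,0,0],"spin":0},{"offset":[0,0,0],"spin":0}]'
```

```text
time_s: 18.4
position: [0.5156, 0.2253, 0.2984]
tcp_rot: [[0.003, 0.343, 0.939], [0.001, 0.939, -0.343], [-1.0, 0.002, 0.002]]
force: [-1.7, -0.6, 10.7]
opening: 0.139
```

```bash
python3 -m crank '[{"offset":[0.0005,0,0],"spin":0},{"offset":[0,0,0],"spin":0}]'
```

```text
time_s: 18.6
position: [0.5156, 0.2254, 0.2979]
tcp_rot: [[0.003, 0.343, 0.939], [0.001, 0.939, -0.343], [-1.0, 0.002, 0.002]]
force: [-1.3, 0.2, 10.8]
opening: 0.138
```

```bash
python3 -m crank '[{"offset":[0.001,0,0],"spin":0},{"offset":[0.001,0,0],"spin":0},{"offset":[0,0,0],"spin":0}]'
```

```text
time_s: 18.9
position: [0.5156, 0.2254, 0.2959]
tcp_rot: [[0.003, 0.343, 0.939], [0.001, 0.939, -0.343], [-1.0, 0.002, 0.002]]
force: [-2.3, 0.0, 10.4]
opening: 0.135
```

```bash
python3 -m crank '[{"offset":[0.001,0,0],"spin":0},{"offset":[0.001,0,0],"spin":0},{"offset":[0,0,0],"spin":0}]'
```

```text
time_s: 19.2
position: [0.5156, 0.2255, 0.2939]
tcp_rot: [[0.003, 0.343, 0.939], [0.001, 0.939, -0.343], [-1.0, 0.002, 0.002]]
force: [-0.8, 0.7, 10.4]
opening: 0.132
```

Run:
```python
from rig import bot
from h import *
np.set_printoptions(precision=4,suppress=True)
s=bot.read_state();print(s['position'],s['force'],s['moment'])
c=bot.capture("wrist");cv2.imwrite("pics/w6.png",c["pixels"])
P=cloud(c,np.ones((384,512),bool));L=(P-s['position'])@s['tcp_rot']
k=(abs(L[:,1])<.03)&(abs(L[:,2])<.008)&(P[:,2]>.09)&(P[:,2]<.2)
print(k.sum(),"top z",np.percentile(P[k,2],[50,90,98]) if k.any() else 0)
```

```text
[0.5156 0.2255 0.2939] [-0.782   0.7289 10.3515] [0.0878 0.3114 0.0104]
2381 top z [0.1404 0.199  0.1997]
```

Run:
```python
from rig import bot
from h import *
np.set_printoptions(precision=4,suppress=True)
s=bot.read_state()
c=bot.capture("side")
uv=proj(c,np.array([[.5155,.2247,.07]]))[0].astype(int)
x=c["pixels"][uv[1]-50:uv[1]+50,uv[0]-60:uv[0]+60]
cv2.imwrite("pics/side6.png",cv2.resize(x,None,fx=5,fy=5,interpolation=cv2.INTER_CUBIC))
c=bot.capture("wrist")
for r in bot.regions_of("board_1_grip",c)[:3]:
    P=cloud(c,r["region"]);L=(P-s['position'])@s['tcp_rot']
    print(r["p"],r["extent"],len(P),P.min(0),P.max(0),L.min(0),L.max(0))
    print(np.histogram(P[:,2],bins=np.arange(.02,.2,.01))[0])
```

```text
0.6 [260.9, 232.9, 23.9, 114.6] 1537 [ 0.4614  0.1034 -0.0015] [0.5294 0.2568 0.1954] [ 0.0986 -0.1318 -0.0124] [0.2952 0.0324 0.0062]
[  0   0   7  29  21  23  21  30  38  53 113 610 572   0   0   0   0]
0.24 [484.3, 218.4, 55.4, 52.5] 1775 [ 0.6085  0.0891 -0.0015] [0.7632 0.231  0.1875] [ 0.1067 -0.0629  0.0852] [0.2958 0.0368 0.2669]
[395 317 238  37   0   0   0   0   0   0   0   0   0   0   0   0   5]
```

View pics/side6.png

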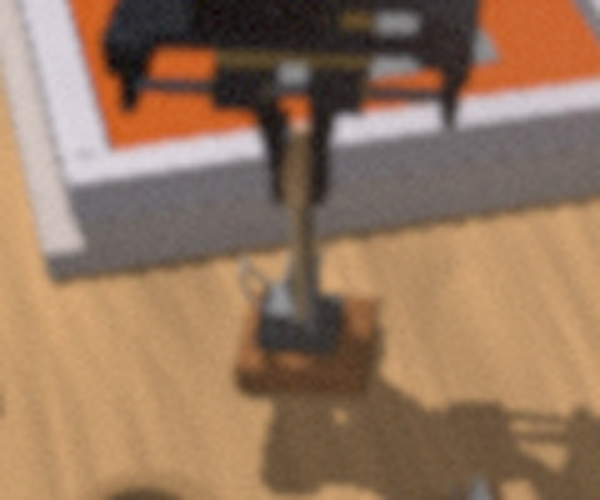

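View pics/w6.png

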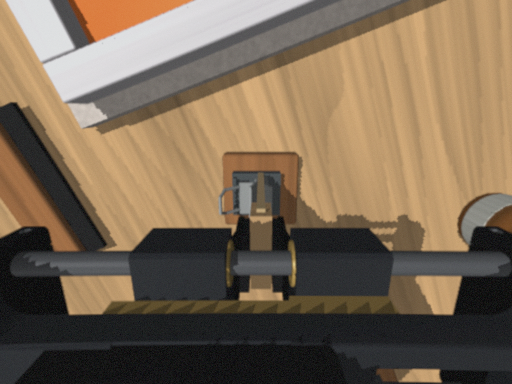

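The views show the board entering the jaws, upright, with its batten top at 0.140 m, so it has not slipped in the fingers. I'll keep pushing.

```bash
python3 -m crank '[{"offset":[0.001,0,0],"spin":0},{"offset":[0.001,0,0],"spin":0},{"offset":[0.001,0,0],"spin":0},{"offset":[0,0,0],"spin":0}]'
```

```text
time_s: 19.8
position: [0.5155, 0.2255, 0.2907]
tcp_rot: [[0.003, 0.343, 0.939], [0.001, 0.939, -0.343], [-1.0, 0.002, 0.002]]
force: [-1.3, 0.2, 8.6]
opening: 0.136
```

```bash
python3 -m crank '[{"offset":[0.001,0,0],"spin":0},{"offset":[0.001,0,0],"spin":0},{"offset":[0.001,0,0],"spin":0},{"offset":[0,0,0],"spin":0}]'
```

```text
time_s: 20.2
position: [0.5156, 0.2255, 0.2874]
tcp_rot: [[0.002, 0.343, 0.939], [0.001, 0.939, -0.343], [-1.0, 0.002, 0.002]]
force: [-1.9, 0.2, 8.0]
opening: 0.13
```

```bash
python3 -m crank '[{"offset":[0.001,0,0],"spin":0},{"offset":[0.001,0,0],"spin":0},{"offset":[0.001,0,0],"spin":0},{"offset":[0,0,0],"spin":0}]'
```

```text
time_s: 20.6
position: [0.5155, 0.2254, 0.2844]
tcp_rot: [[0.002, 0.343, 0.939], [0.001, 0.939, -0.343], [-1.0, 0.002, 0.002]]
force: [-1.2, 1.0, 8.2]
opening: 0.134
```

```bash
python3 -m crank '[{"offset":[0.001,0,0],"spin":0},{"offset":[0.001,0,0],"spin":0},{"offset":[0.001,0,0],"spin":0},{"offset":[0,0,0],"spin":0}]'
```

```text
time_s: 21.0
position: [0.5155, 0.2254, 0.2814]
tcp_rot: [[0.002, 0.343, 0.939], [0.001, 0.939, -0.343], [-1.0, 0.002, 0.002]]
force: [-1.2, 0.7, 7.8]
opening: 0.135
```

```bash
python3 -m crank '[{"offset":[0.0007,0,0],"spin":0},{"offset":[0.0005,0,0],"spin":0},{"offset":[0,0,0],"spin":0}]'
```

```text
time_s: 21.3
position: [0.5156, 0.2254, 0.2802]
tcp_rot: [[0.002, 0.343, 0.939], [0.001, 0.939, -0.343], [-1.0, 0.002, 0.002]]
force: [-0.9, 0.6, 8.4]
opening: 0.136
```

```bash
python3 -m crank '[{"offset":[0.0005,0,0],"spin":0},{"offset":[0,0,0],"spin":0}]'
```

```text
time_s: 21.5
position: [0.5156, 0.2254, 0.2798]
tcp_rot: [[0.002, 0.343, 0.939], [0.001, 0.939, -0.343], [-1.0, 0.002, 0.002]]
force: [-0.8, 1.5, 8.7]
opening: 0.133
```

```bash
python3 -m crank '[{"offset":[0.0005,0,0],"spin":0},{"offset":[0,0,0],"spin":0}]'
```

```text
time_s: 21.7
position: [0.5156, 0.2254, 0.2796]
tcp_rot: [[0.003, 0.343, 0.939], [0.001, 0.939, -0.343], [-1.0, 0.002, 0.002]]
force: [-0.8, 0.4, 10.3]
opening: 0.134
```

```bash
python3 -m crank '[{"offset":[0.0005,0,0],"spin":0},{"offset":[0,0,0],"spin":0}]'
```

```text
time_s: 21.9
position: [0.5156, 0.2255, 0.2797]
tcp_rot: [[0.003, 0.343, 0.939], [0.001, 0.939, -0.343], [-1.0, 0.002, 0.002]]
force: [-2.3, 0.6, 14.9]
opening: 0.135
```

The TCP stopped at 0.2797, the same height as when this board stood home on the rail, and the force rose to 15 N. It is on the floor of the clip. I'll relax, release and withdraw.

```bash
python3 -m crank '[{"offset":[-0.0008,0,0],"spin":0},{"offset":[0,0,0],"spin":0},{"offset":[0,0,0],"spin":0}]'
```

```text
time_s: 22.2
position: [0.5156, 0.2254, 0.2797]
tcp_rot: [[0.003, 0.343, 0.939], [0.001, 0.939, -0.343], [-1.0, 0.002, 0.002]]
force: [-1.1, 1.1, 8.1]
opening: 0.138
```

```bash
python3 -m crank '[{"offset":[0,0,0],"spin":0},{"offset":[0,0,0],"spin":0},{"offset":[0,0,0],"spin":0},{"offset":[0,0,0],"spin":0},{"offset":[0,0,0],"spin":0},{"offset":[0,0,0],"spin":0}]' 0.045
python3 -m crank '[{"offset":[-0.015,0,0],"spin":0},{"offset":[-0.025,0,0],"spin":0},{"offset":[-0.04,0,0],"spin":0},{"offset":[0,-0.045,0],"spin":0},{"offset":[0,-0.045,0],"spin":0},{"offset":[0,0,0],"spin":0},{"offset":[0,0,0],"spin":0},{"offset":[0,0,0],"spin":0}]'
cat > chk.py <<'E'
from rig import bot
from h import *
import sys
tag=sys.argv[1]
np.set_printoptions(precision=4,suppress=True)
s=bot.read_state();print(s['time_s'],s['position'],s['force'])
def rot(a):
    a=np.radians(a);return np.array([[np.cos(a),-np.sin(a)],[np.sin(a),np.cos(a)]])
off={"top":(.0024,.0005),"side":(-.0016,-.0032),"wrist":(0,0)}
for n in("wrist","side","top"):
    c=bot.capture(n);cv2.imwrite(f"pics/{n}_{tag}.png",c["pixels"])
    P=cloud(c,np.ones((384,512),bool))
    for nm,ctr,a in (("spare",(.5156,.2250),-20),("b1",(.5523,.0097),1.95),("b2",(.555,-.0703),1.95),("b3",(.5578,-.1502),1.95)):
        l=(P[:,:2]-np.array(ctr)-off[n])@rot(a)
        m=(abs(l[:,0])<.02)&(abs(l[:,1])<.035)&(P[:,2]<.15)
        k=m&(P[:,2]>.105)
        b=m&(P[:,2]>.068)&(P[:,2]<.095)
        if k.sum()>5: print(n,nm,k.sum(),"top z",np.percentile(P[k,2],95),"x",l[k,0].min(),l[k,0].max(),"y",l[k,1].min(),l[k,1].max(),"| lower x",np.median(l[b,0]) if b.sum() else None)
        else: print(n,nm,"none above .105; max z",P[m,2].max() if m.any() else None)
E
python3 chk.py 7
```

```text
time_s: 22.8
position: [0.5151, 0.225, 0.278]
tcp_rot: [[-0.0, 0.342, 0.94], [-0.0, 0.94, -0.342], [-1.0, -0.0, -0.0]]
force: [0.1, -0.2, -1.3]
opening: 0.502
time_s: 23.6
position: [0.4848, 0.1409, 0.3582]
tcp_rot: [[0.001, 0.342, 0.94], [0.0, 0.94, -0.342], [-1.0, 0.001, 0.001]]
force: [0.0, 0.1, -0.1]
opening: 0.519
23.6 [0.4848 0.1409 0.3582] [ 0.0129  0.1463 -0.1137]
wrist spare 1072 top z 0.12681917281151422 x -0.005610539973456224 0.00607020007207769 y -0.025089536774437857 0.024173778531485893 | lower x None
wrist b1 none above .105; max z 0.03921816614602075
wrist b2 none above .105; max z None
wrist b3 none above .105; max z None
side spare 84 top z 0.1267042996315097 x -0.007168381251290111 0.005704345409577503 y -0.025779694616481164 0.03043063411509897 | lower x 0.001115829905869557
side b1 none above .105; max z 0.06594602623338386
side b2 152 top z 0.12714044197670663 x -0.00677000768396477 0.006710508422313536 y -0.02329677607845586 0.027661641103755304 | lower x -0.0021781122680419305
side b3 183 top z 0.1268199290397157 x -0.007035348977751497 0.007179123271548936 y -0.024447385308966053 0.02669312041360794 | lower x -0.0022879388964737084
top spare none above .105; max z None
top b1 none above .105; max z 0.0693725130653926
top b2 106 top z 0.12925844472502382 x -0.006629266415283673 0.005292312619978017 y -0.024966770940415675 0.025062403646811907 | lower x -0.0014122510911086467
top b3 110 top z 0.12891494564541234 x -0.0066574139543455835 0.005312182147166858 y -0.02225385041525131 0.024854925512282605 | lower x -0.0020429363106994006
```

View pics/wrist_7.png

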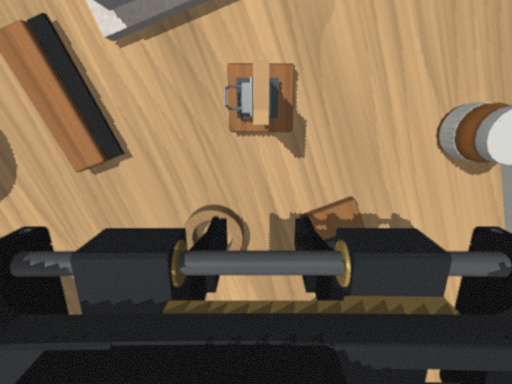

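View pics/side_7.png

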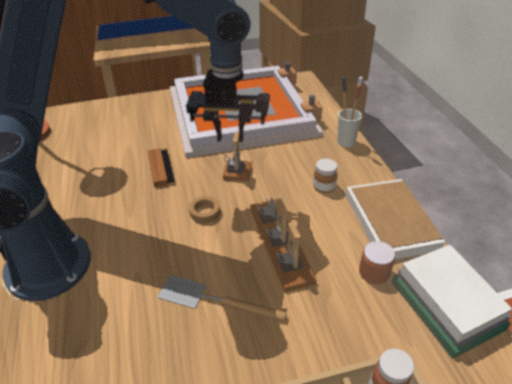

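The wrist view shows the batten centred on the spare block at (261,92). The side view shows two boards on the rail with the left clip empty, and the jar, tub, tape roll, squeegee and spatula where they were. The board top is at 0.127 m, level with the two home boards.

```bash
python3 -c "
from rig import bot
print(bot.hand_in())"
```

```text
the job is handed in; nothing more can be done
None
```

The board from the slack clip, board 1 at the left end of the rail, now stands home and upright in the spare clip. The job was handed in at about 24 s.

- **Finding the slack clip:** I pulled the boards in the order 3, 2, 1. Boards 3 and 2 stayed put at about 10.6 N and 11.7 N, so I eased off and left them home. Board 1 slid at about 2.5 N.
- **Moving the board:** I drew board 1 straight up, carried it to the spare clip and pushed it in. The push was 8–11 N on the way down and reached about 15 N when the board met the floor. It then stopped at the same height it had when home on the rail.
- **Last checks:** The board's top is at 0.127 m, level with boards 2 and 3, and centred over the spare clip to within about 0.5 mm. The left clip on the rail is empty, and the other things look unmoved in the side picture. The gripper was clear, with a force reading near zero.
- **Disagreements:** The side and top cameras differed by about 4 mm, so I aligned them using the grasped boards and the wrist camera. In the final check the hand blocked the top camera's view of the spare clip, so that board was confirmed only by the wrist and side cameras.

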